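Find the concealed catch of the drawer chest

ROBOT

A 6-joint arm with a two-finger parallel gripper is mounted at the origin on a cart in front of the work surface, level with it; the furniture and walls round the work are solid. World frame = base frame: x ahead of the robot, y to its left, z up, the work surface at z = 0. Lengths are in m, angles in rad, forces in N, time in s.
With the tool pointing down it reaches from about 0.325 to 0.9 m from the base axis. Payload 3.5 kg.
Tool frame: the origin (TCP) lies at the very end of the fingers, on their centre line; the grasp point (between the pads) lies 19 mm behind it (robot.tcp_to_grasp is the distance from the TCP to the grasp point, in m); z points along the fingers, y is the line along which they close (so a half turn about z gives the same grasp; the last joint's range is limited). The gripper opens to 85 mm and grips with 20 to 120 N. Pads are 22 mm wide; open, the fingers measure 114 mm over their backs; the gripper's body (76 mm by 85 mm) begins 54 mm behind the grasp point. The pads swing forward as they close: fully open they stand 13 mm farther back than shut.
Start: joints at [1.027, 0.276, -0.026, 1.268, 0, 1.467], TCP at [0.267, 0.565, 0.231] pointing down, gripper open.
Joint ranges: [-3.12, 3.12], [-0.85, 1.88], [-1.08, 1.24], [-1.95, 2.15], [-1.57, 1.53], [-3.14, 3.14]. Speed limits (rad/s): [2.57, 2.57, 3.14, 3.14, 3.14, 3.14].

INTERFACE

Orientations are given as a unit quaternion [w, x, y, z].
In Python, from workcell import robot gives the robot as it stands. Calls block until the motion is done:
- robot.movep(position, orientation): joint-space move of the TCP to a pose.
- robot.move_linear(position, frame=None, velocity=0.15, max_force=None): straight line of the TCP; frame=None keeps the orientation; velocity is the mean speed in m/s. With max_force (N) it stops when the force on the tool has changed by that much, and returns True; else False.
- robot.goto_joints(angles): joint-space move.
- robot.set_gripper(opening, grip_force=None): finger opening in m; grip_force is the grip in N (None keeps the last); returns when the fingers have stopped.
- robot.pause(seconds).
- robot.ik(position, orientation): joint angles nearest the present ones, or None.
- robot.state(): the state.
- robot.read_camera(name): name is "side" or "top"; returns (picture, depth): 420x560x3 uint8, blue, green, red; 420x560 float32, m along the optical axis (not along the pixel's ray), 0 where there is no reading.
- robot.calibration(name): a dict with "mtx" (3x3 intrinsics, pixels), "k1" (the pictures are not rectified: a ray, as slopes to the right and down, at radius r is drawn at 1 + k1 r^2 times it, then the intrinsics apply), "R" (3x3) and "t" (3): a world point X has camera coordinates R X + t. Camera axes: x right, y down, z forward; pixel columns grow to the right and rows downward; lengths in m; the calibration is good to about 2 mm. A picture is of the moment at which its call begins. calibration takes no time and is no camera call.
A pose or a line that the arm cannot do raises robot.Unreachable and nothing moves.
- robot.job_done(): hands the job in; it is judged then, once.
The state is a dict: "time_s": time; "q": joint angles; "qvel": joint speeds; "effort": joint torques, N m; "ee_pos": TCP position; "tcp_rot": TCP orientation; "wrist_force": force on the tool from outside, world axes, zero at the start; "wrist_torque": the same for the moment, N m; "finger_gap": finger opening in m; "grasp_force": force on a finger pad.
Only numpy, scipy, OpenCV 4.12 (cv2) and the standard library are available. Lean on these libraries where they do the work, as an engineer would, in place of code of your own. Each camera call takes 0.05 s, during which the arm holds its last target. There are 200 camera calls.

TASK

One of the six identical pale inlays in the top of the low wooden chest is the hidden catch of its drawer, and only touch tells which. With the fingertips, feel gently along the row for the inlay that gives, press it down until the drawer springs out by itself, and take the hand away so that the button comes back up. Do not touch the drawer, and grasp or shift nothing that stands on or around the chest.

Things in the scene. Friction and masses are not known exactly. Their poses are not given: they have to be found in the camera images.
- chest: low wooden chest, 220 mm deep (x), 320 mm wide (y), flat top 75 mm above the counter; it does not move. Origin: centre of its underside, on the counter; x points to its back (the drawer front is the -x face), y to its left, z up. In the front half of the top lies a row of six identical oblong pale inlays; the rest of the top is fixed.
- inlay_row (a point): middle of the row of six inlays, on their faces, flush with the chest's top; axes as the chest's. Each inlay is 60 mm along x, 40 mm along y; centres at x = 0, y = -110, -66, -22, +22, +66, +110 mm, with 4 mm of frame between them. Five are fixed; one, any of the six, is the catch button and looks just the same.
- catch (a joint): how far the hidden button is pressed down, in m: 0 = flush, 0.006 = bottomed; springs back. Starts to give at about 1 N, takes about 3.5 N to bottom, lets the drawer go at about 4 to 5 mm. A fingertip that also rests on the frame beside the inlay cannot press it.
- drawer (a joint): how far the drawer has come out of the chest's front (to its -x), in m: 0 = shut and locked, 0.045 = fully out. Plain front 292 mm wide, 54 mm high, no handle; once the catch lets go a spring drives it fully out in about a second and it stays out.
- tin_tuna: tin can, 87 mm wide and 40 mm high, on the rear half of the chest's top; loose. Origin: centre of its underside. To be left alone.
- cutter_star: star-shaped metal cookie cutter, 64 x 61 x 22 mm, on the rear half of the chest's top; loose. Origin: centre of its underside. To be left alone.
- mug: dotted mug, 82 x 114 x 91 mm, on the counter left of the chest; loose. Origin: centre of its underside. To be left alone.
- garlic: garlic bulb, 53 mm, on the counter left of the chest; loose. Origin: centre of its underside. To be left alone.
- jam_jar: jam jar, 66 mm wide and 85 mm high, on the counter right of the chest; loose. Origin: centre of its underside. To be left alone.
- tea_light: tea light in a metal cup, 38 mm wide and 15 mm high, on the rear half of the chest's top; loose. Origin: centre of its underside. To be left alone.

How it is judged:
At the end, for the whole second after the job is handed in: The drawer stands at least 35 mm out and at rest, and the catch button is back up, within 1.5 mm of flush (value of joint drawer above 0.035 m and value of joint catch below 0.0015 m and velocity of joint drawer below 0.02 m/s); the robot touches nothing.
It fails at once if something was pressed with more than 45 N (contact force between any of the fingers, the arm and anything else above 45 N).
It fails at once if the robot touched the drawer, which must spring out by itself (contact force between any of the fingers, the arm and drawer above 1 N).
It fails at once if a bystander was shifted by more than 20 mm or lifted (distance of any of tin_tuna, cutter_star, mug, garlic, jam_jar, tea_light from where it was at the start of the episode above 0.02 m).
It also fails if it takes over 51 s, if anything falls off the work surface, if the arm or the gripper's body presses on something with over 40 N, if the wrist force passes 120 N, or if a joint passes its speed limit or range.

## Working session

There is one attempt and no reset: what is moved stays moved. The work goes in short steps, each a Python script; the robot and the scene stay as the last script left them, time stands still between calls to the robot, and variables do not carry over. Pictures are saved under pics/ and viewed, at most 10 in all, crops included, and the job is handed in when it is done.

```bash
mkdir -p pics; python3 - <<'E'
from workcell import robot
import cv2,numpy as np
for n in("top","side"):
    im,d=robot.read_camera(n); cv2.imwrite(f"pics/{n}0.png",im); np.savez(f"{n}0.npz",im=im,d=d)
    c=robot.calibration(n); print(n,c)
s=robot.state(); print(s)
E
```

```text
top {'mtx': array([[469.94786106,   0.        , 278.5725138 ],
       [  0.        , 469.94786106, 215.56569395],
       [  0.        ,   0.        ,   1.        ]]), 'k1': -0.12457575745242942, 'R': array([[-0.02454545, -0.99937399, -0.02547824],
       [-0.99076288,  0.02771813, -0.13274272],
       [ 0.13336584,  0.02198467, -0.99082301]]), 't': array([0.04354441, 0.55098458, 1.12819887])}
side {'mtx': array([[421.51532383,   0.        , 286.57982315],
       [  0.        , 421.51532383, 206.2799649 ],
       [  0.        ,   0.        ,   1.        ]]), 'k1': 0.036499322235074086, 'R': array([[ 0.45715364,  0.88907405,  0.02361947],
       [ 0.41316734, -0.18877955, -0.89087319],
       [-0.78759336,  0.41702471, -0.45363762]]), 't': array([-0.25856017, -0.13694985,  1.53651518])}
{'time_s': 0.1, 'q': array([ 1.02661197e+00,  2.77086903e-01, -2.77521738e-02,  1.26800530e+00,
        1.34937073e-06,  1.46741649e+00]), 'qvel': array([-0.00054723, -0.00169501,  0.00405723,  0.00025705, -0.00056579,
       -0.00119801]), 'effort': array([ 1.02550184e-03, -4.46705139e+01,  2.96130234e+01,  8.48327705e-03,
       -1.56045280e-04,  2.06536254e-05]), 'ee_pos': array([0.26629406, 0.56464495, 0.23024894]), 'tcp_rot': array([-3.26436938e-04,  2.18622058e-01,  9.75809073e-01, -9.70598648e-04]), 'wrist_force': array([ 0.28838343,  0.01212277, -0.08735736]), 'wrist_torque': array([ 0.03851635, -0.03526182,  0.01306241]), 'grasp_force': 0.0, 'finger_gap': 0.08534431794422202}
```

View pics/top0.png

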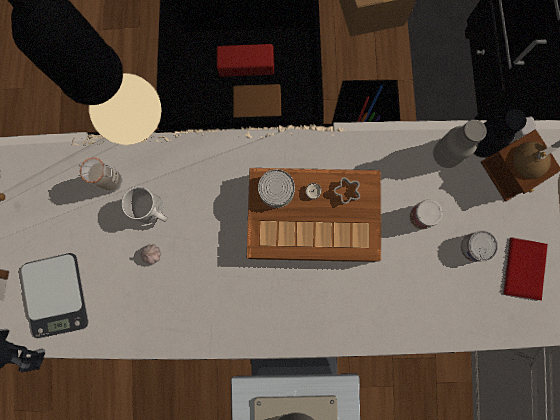

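View pics/side0.png

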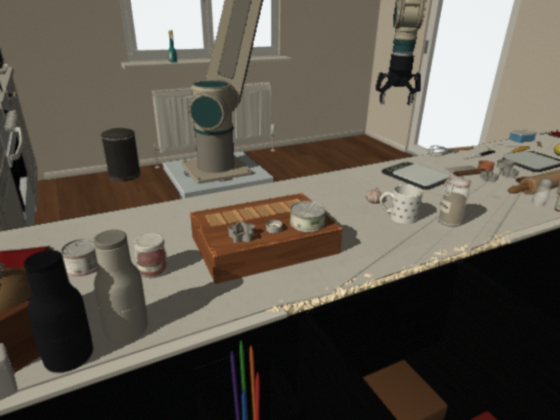

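The top view shows the chest at columns 248–381, rows 168–260. The pale inlay row spans columns 260–369, rows 221–248. The tin is at (276,188), the tea light at (312,190) and the star at (347,190), all behind the row. The side view confirms the layout, with the row around (255,214).

```bash
cat >h.py <<'E'
from workcell import robot
import cv2,numpy as np
def ray(n,uv):
    c=robot.calibration(n);K=c["mtx"];uv=np.atleast_2d(np.float64(uv))
    p=cv2.undistortPoints(uv[:,None],K,np.array([c["k1"],0,0,0,0]))[:,0]
    # model: drawn = ray*(1+k1 r^2), same as OpenCV's
    d=np.c_[p,np.ones(len(p))]@c["R"]; return -c["R"].T@c["t"],d
def plane(n,uv,z):
    o,d=ray(n,uv); return o+d*((z-o[2])/d[:,2])[:,None]
def depthpt(n,uv,D):
    o,d=ray(n,uv); u=np.int32(np.round(np.atleast_2d(uv))); return o+d*D[u[:,1],u[:,0]][:,None]
E
python3 - <<'E'
from h import *
np.set_printoptions(precision=4,suppress=True)
z=np.load("top0.npz");im,D=z["im"],z["d"]
hsv=cv2.cvtColor(im,cv2.COLOR_BGR2HSV)
print(hsv[235,[252,255,258,262,270,279,290,305,325,345,360,372,376]].tolist())
print(depthpt("top",[[270,235],[315,235],[360,235],[315,210],[300,300]],D))
roi=np.zeros(im.shape[:2],np.uint8);roi[212:256,250:380]=1
m=((hsv[...,2]>150)&(roi>0)).astype(np.uint8)
n,l,st,c=cv2.connectedComponentsWithStats(m,connectivity=4);print([(s.tolist(),np.round(k,1).tolist()) for s,k in zip(st,c) if s[4]>20])
cv2.imwrite("pics/c1.png",cv2.resize(im[160:270,240:390],None,fx=5,fy=5,interpolation=cv2.INTER_CUBIC))
z=np.load("side0.npz");cv2.imwrite("pics/c2.png",cv2.resize(z["im"][185:280,180:350],None,fx=4.5,fy=4.5,interpolation=cv2.INTER_CUBIC))
E
```

```text
[[12, 179, 124], [12, 174, 117], [11, 168, 123], [15, 124, 177], [15, 127, 149], [16, 127, 173], [15, 125, 145], [15, 127, 149], [16, 135, 151], [16, 128, 141], [14, 127, 145], [14, 170, 120], [11, 173, 124]]
[[ 0.5006  0.0498  0.0758]
 [ 0.4979 -0.0576  0.0726]
 [ 0.4949 -0.1652  0.0722]
 [ 0.5576 -0.0594  0.0768]
 [ 0.3421 -0.0185  0.0042]]
[([0, 0, 560, 420, 233787], [279.3, 209.3]), ([260, 221, 7, 24, 142], [262.6, 233.1]), ([268, 221, 8, 24, 49], [269.6, 230.9]), ([278, 222, 17, 24, 210], [283.9, 234.9]), ([297, 222, 7, 24, 141], [299.5, 234.0]), ([305, 222, 8, 14, 27], [310.0, 226.2]), ([315, 222, 17, 25, 229], [321.3, 235.6]), ([334, 222, 16, 25, 213], [339.2, 235.3]), ([353, 223, 7, 24, 128], [355.2, 235.1]), ([360, 223, 9, 25, 112], [364.5, 235.3]), ([305, 229, 8, 17, 54], [307.4, 239.1])]
```

View pics/c1.png

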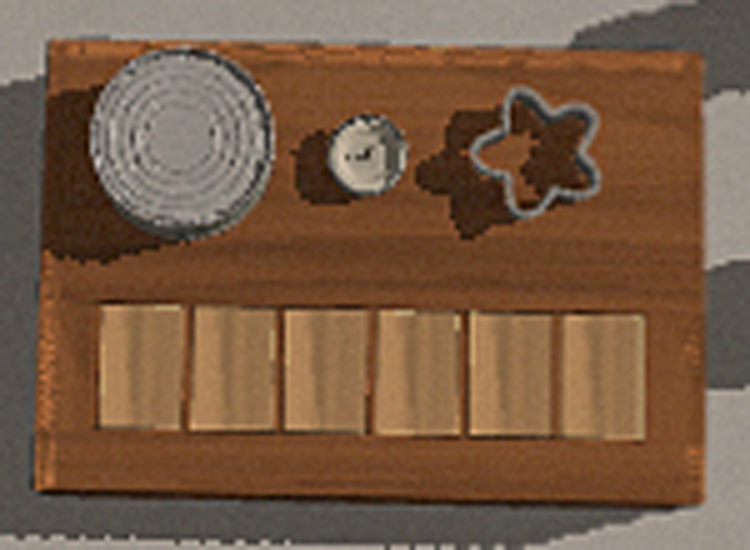

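View pics/c2.png

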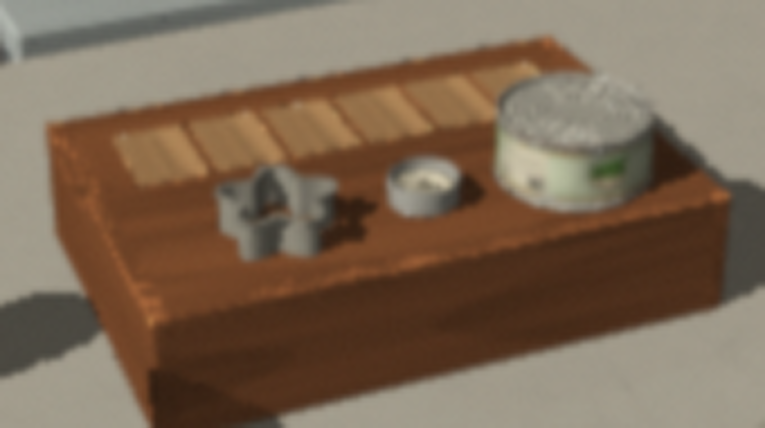

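Both crops show six inlays cleanly. Row corners in the top crop are (100,306), (644,314), (642,438) and (98,428). In the side crop the right end's corners are (113,137) and (150,187). Next I fit the row and triangulate these two corners as a check.

```bash
python3 - <<'E'
from h import *
np.set_printoptions(precision=4,suppress=True)
z=np.load("top0.npz");im=z["im"]
hsv=cv2.cvtColor(im,cv2.COLOR_BGR2HSV)
m=np.zeros(im.shape[:2],np.uint8);m[214:254,254:376]=((hsv[...,1]<150)&(hsv[...,2]>110))[214:254,254:376]
m=cv2.morphologyEx(m,cv2.MORPH_OPEN,np.ones((3,3)));m=cv2.morphologyEx(m,cv2.MORPH_CLOSE,np.ones((5,5)))
pts=np.argwhere(m)[:,::-1]
P=plane("top",pts,.075)
r=cv2.minAreaRect(np.float32(P[:,:2]*1000));print("row rect mm",r,"mean",P.mean(0))
hand=np.array([[100,306],[644,314],[642,438],[98,428]])/5+[240,160]-.4
H=plane("top",hand,.075);print("corners",H,H.mean(0))
a=H[0]+H[3]-H[1]-H[2];psi=np.arctan2(-a[0],a[1]);print("psi",psi,"len",np.linalg.norm(a)/2)
for t,s in((hand[2],[113,137]),(hand[1],[150,187])):
    o1,d1=ray("top",t);o2,d2=ray("side",np.array(s)/4.5+[180,185]-.39)
    A=np.c_[d1[0],-d2[0]];k,*_=np.linalg.lstsq(A,o2-o1,rcond=None);p,q=o1+k[0]*d1[0],o2+k[1]*d2[0];print("tri",(p+q)/2,"gap",np.linalg.norm(p-q))
c=H.mean(0)
for b in(np.pi/4,-np.pi/4):
    th=b+psi/2;q=[0,np.cos(th),np.sin(th),0]
    for y in(-.11,.11):print(b,robot.ik([c[0]-y*np.sin(psi),c[1]+y*np.cos(psi),.085],q))
E
```

```text
row rect mm ((500.57293701171875, -54.767425537109375), (258.78204345703125, 58.93090057373047), 87.18905639648438) mean [ 0.5005 -0.055   0.075 ]
corners [[ 0.5355  0.074   0.075 ]
 [ 0.5243 -0.1864  0.075 ]
 [ 0.465  -0.1826  0.075 ]
 [ 0.4769  0.0761  0.075 ]] [ 0.5004 -0.0547  0.075 ]
psi -0.04430634603771228 len 0.2598197242322799
tri [ 0.4651 -0.182   0.0759] gap 0.0008443614281673169
tri [ 0.5253 -0.1834  0.0755] gap 0.006102810694562246
0.7853981633974483 [-0.4445  0.2208 -0.4319  0.9181  0.      1.1706]
0.7853981633974483 [-0.0184  0.1982 -0.461   0.9116  0.      1.5967]
-0.7853981633974483 [-0.4445  0.2208 -0.4319  0.9181  0.     -1.971 ]
-0.7853981633974483 [-0.0184  0.1982 -0.461   0.9116  0.     -1.5449]
```

Row centre is (0.5005, -0.0548, 0.0755), yaw is about -0.046 and the length is 260 mm as specified. The poses are reachable, so I start probing at the left end.

```bash
cat >>h.py <<'E'
C=np.array([.5005,-.0548]);PSI=-.046;TH=np.pi/4+PSI/2;Q=[0,np.cos(TH),np.sin(TH),0]
def at(y,z): return [C[0]-y*np.sin(PSI),C[1]+y*np.cos(PSI),z]
E
python3 - <<'E'
from h import *
robot.movep(at(.11,.14),Q);robot.set_gripper(0)
s=robot.state();print(s["time_s"],s["ee_pos"],s["finger_gap"])
robot.move_linear(at(.11,.088),velocity=.1)
for y in(.11,.066):
    robot.move_linear(at(y,.088),velocity=.1)
    f0=robot.state()["wrist_force"]
    hit=robot.move_linear(at(y,.070),velocity=.015,max_force=2.5)
    s=robot.state();print(y,hit,s["ee_pos"].round(4),(s["wrist_force"]-f0).round(2),round(s["time_s"],2))
    robot.move_linear(at(y,.088),velocity=.05)
E
```

```text
2.9167 [0.50554432 0.0550586  0.13999751] -0.00014113163100021485
0.11 True [0.5054 0.0551 0.0751] [-0.09 -1.31  5.17] 4.67
0.066 True [0.5034 0.0111 0.075 ] [0.86 0.29 5.02] 6.53
```

Fixed inlays stop at z = 0.075, with about 5 N at rest. I continue along the row and stop at the one that gives.

```bash
python3 - <<'E'
from h import *
for y in(.022,-.022,-.066,-.11):
    robot.move_linear(at(y,.088),velocity=.1); robot.pause(.2)
    f0=robot.state()["wrist_force"]
    hit=robot.move_linear(at(y,.070),velocity=.015,max_force=2.5)
    s=robot.state();print(y,hit,s["ee_pos"].round(4),(s["wrist_force"]-f0).round(2),round(s["time_s"],2))
    if s["ee_pos"][2]<.0738:
        print("gives"); hit=robot.move_linear(at(y,.0685),velocity=.01,max_force=12)
        robot.pause(.3);s=robot.state();print(hit,s["ee_pos"].round(4),(s["wrist_force"]-f0).round(2))
        robot.move_linear(at(y,.15),velocity=.08);robot.pause(1.2);break
    robot.move_linear(at(y,.088),velocity=.05)
im,d=robot.read_camera("top");cv2.imwrite("pics/t1.png",im);print(robot.state()["time_s"])
E
```

```text
0.022 True [ 0.5014 -0.0328  0.0751] [0.31 0.21 5.56] 8.58
-0.022 True [ 0.4994 -0.0768  0.0724] [ 1.56 -0.5   0.74] 10.75
gives
False [ 0.4994 -0.0768  0.069 ] [-0.52 -0.35  6.34]
13.9833
```

View pics/t1.png

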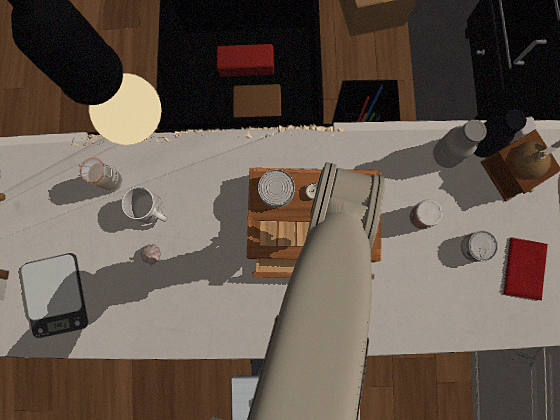

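The fourth inlay gave and bottomed at z = 0.069. The drawer front now stands out at rows 260–276. I move the hand up and aside to check.

```bash
python3 - <<'E'
from h import *
robot.move_linear(at(-.022,.23),velocity=.15)
robot.movep([.267,.565,.25],Q)
im,d=robot.read_camera("top")
print(depthpt("top",[[262,269],[315,271],[365,273]],d).round(4), depthpt("top",[[u,v] for u in(267,286,305,323,341,360) for v in(231,236,241)],d)[:,2].reshape(6,3).mean(1).round(4))
uv=np.array([[315,v] for v in range(262,290)]);D=depthpt("top",uv,d);print("front edge x",D[D[:,2]>.04][:,0].min(), "chest front",C[0])
o=np.load("top0.npz")["im"];df=cv2.absdiff(im,o).max(2)
print("bystander change",[int((df[a:b,c:e]>50).sum()) for a,b,c,e in((168,212,255,365),(182,226,118,170),(242,268,138,164),(195,232,408,446))])
cv2.imwrite("pics/c3.png",cv2.resize(im[150:300,230:400],None,fx=4,fy=4,interpolation=cv2.INTER_CUBIC));print(robot.state()["time_s"])
E
```

```text
[[ 0.4215  0.0741  0.0169]
 [ 0.4131 -0.0573  0.0229]
 [ 0.4046 -0.1818  0.0173]] [0.0752 0.0749 0.0732 0.0743 0.0735 0.077 ]
front edge x 0.3982499092097238 chest front 0.5005
bystander change [0, 0, 0, 0]
17.1417
```

View pics/c3.png

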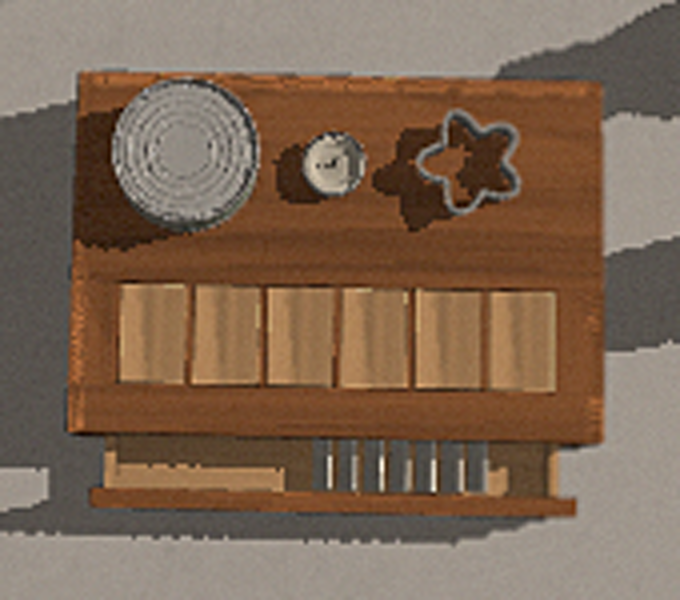

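The drawer is fully out, with its front edge at x≈0.398, about 45 mm beyond the chest. All inlays are flush and the bystanders are unchanged.

```bash
python3 -c "
from workcell import robot
print(robot.job_done())"
```

```text
the job is handed in; nothing more can be done
None
```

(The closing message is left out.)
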